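Load the ingot moulds into the warmer and switch it on

ROBOT

A 6-joint arm with a two-finger parallel gripper is mounted at the origin on the work surface. World frame = base frame: x ahead of the robot, y to its left, z up, the work surface at z = 0. Lengths are in m, angles in rad, forces in N, time in s.
With the tool pointing down it reaches from about 0.275 to 0.775 m from the base axis. Payload 14.6 kg.
Tool frame: the origin (TCP) lies midway between the tips of the shut fingers; the grasp point (between the pads) lies 19 mm behind it; z points along the fingers, y is the direction in which the jaws open and shut (so a half turn about z gives the same grasp; the last joint's range is limited). The gripper opens to 85 mm and grips with 20 to 120 N. Pads are 22 mm wide; open, the fingers measure 114 mm over their backs; the gripper's body (76 mm by 85 mm) begins 54 mm behind the grasp point. The pads swing forward as they close: fully open they stand 13 mm farther back than shut.
Start: joints at [1.01, 0.263, -0.048, 1.259, 0, 1.415], TCP at [0.207, 0.482, 0.231] pointing down, gripper open.
Joint ranges: [-2.65, 2.65], [-0.89, 1.7], [-1.18, 1.37], [-2.13, 2.11], [-1.35, 1.29], [-3.14, 3.14]. Speed limits (rad/s): [1.89, 1.89, 2.57, 2.79, 3.14, 3.14].

INTERFACE

Orientations are given as a 3x3 rotation matrix whose columns are the frame's x, y, z axes.
In Python, from bench import ctrl gives the robot as it stands.
- The arm moves only by the shell command python3 -m pendant 'ROWS'. ROWS is JSON, a list of rows, each an object of numbers: "dx", "dy", "dz": the shift along the world's x, y, z in mm; "rx", "ry", "rz": the turn, a rotation vector about the world's x, y, z in rad; "fingers": the finger opening in mm, from 0 to 85.4. A call has 1 to 20 rows; each row is the pose to reach, as a shift and turn from the pose commanded when the call began; what a row does not reach only later rows make up. A row lasts 1/10 s, in which the tool goes at most 50 mm and 8.59 degrees, less where a joint would pass 70% of its speed; a pose out of reach is approached as far as the arm can. A call with a gripper value outside its range is refused whole. The fingers move at their own pace and stop on an object; the grip force is fixed at half the most. Time passes only in rows, so rows that repeat a pose let the fingers close. It gives the time, the measured TCP pose, the force and the opening at its end, in the units of the state.
- ctrl.read_state(): the state, without advancing time (a new reading comes with each control period).
- ctrl.capture(name): name is "scene" or "top"; returns a dict with "color" (400x640x3 uint8, blue, green, red), "depth" (400x640 float32, m along the optical axis (not along the pixel's ray), 0 where there is no reading), "fx", "fy", "cx", "cy" (pixels), "rvec" (rotation vector, rad) and "tvec" (3), from world to camera coordinates, as OpenCV has them. Camera axes: x right, y down, z forward; pixel columns grow to the right and rows downward; lengths in m; the calibration is good to about 2 mm. A picture is of the moment at which its call begins.
- ctrl.sign_off(): hands the job in, once; it reports no verdict.
Trained networks look in a picture, given as the dict that the camera call returned (one of the last four; its "shot" number tells which), for a name from the list of things; names that differ only in an ending like _2 or _b are one class to them, and where a whole thing is asked for, a point or a joint stands for the part that bears it (a point fixed in the world has none). Each returns a list of dicts, best first, with "p" (0 to 1); they miss things now and then, are a little off and sometimes report something else, mostly with a low value. They report only what shows in the picture. A call takes as long as a camera call. They do not tell look-alikes from the thing itself.
- ctrl.spot_in(label, picture): "xyz" ([x, y, z] in m, in the coordinates of the camera as it stood for that picture, good to about 4 mm: the middle of the surface that is visible of it).
The state is a dict: "time": time; "joint_positions": joint angles; "joint_vel": joint speeds; "joint_efforts": joint torques, N m; "eef_pos": TCP position; "tcp_rot": TCP orientation; "ft_force": force on the tool from outside, world axes, zero at the start; "ft_torque": the same for the moment, N m; "finger_gap": finger opening in m.
Only numpy, scipy, OpenCV 4.12 (cv2) and the standard library are available. Lean on these libraries where they do the work, as an engineer would, in place of code of your own. Each camera call takes 0.05 s, during which the arm holds its last target. There are 200 camera calls.

TASK

Set both black graphite ingot moulds into the firebrick pockets of the warmer that match their shapes, each pressed fully home and lying level, and let go of them. Then throw the red lever on the switch box all the way over, away from the robot, to switch the warmer on. Leave the round mould, the blue pliers and the brass stamp that stand near them where they are.

Things in the scene. Friction and masses are not known exactly. Their poses are not given: they have to be found in the camera images.
- mould_bar: Plain rectangular graphite mould, black, 120 x 52 mm, 42 mm high, about 0.4 kg, with a shallow open channel (12 mm deep) in its top; lies flat on the bench. Origin: centre of its underside; x along its length, z up. Either end may lead.
- mould_tee: T-shaped graphite mould, black, 120 mm long in all, 42 mm high, about 0.36 kg, with an open channel in its top: a stem 40 mm wide from x = -60 to +28 mm and a pouring head 64 mm wide from x = +28 to +60 mm. Lies flat. Origin: centre of the underside of its 120 mm length; x along its length towards the head, z up.
- nest_bar: Fixed steel pan 184 x 104 mm, 14 mm high; origin: centre of its underside, x along its length, z up. Its cream firebrick insert (150 x 92 mm, top 26 mm above the origin) has a rectangular pocket, floor 10 mm above the origin; 124 mm long (x), 55.5 wide, centred in the insert. Insert wedged within 8 mm either way along x of the pan, NOT in this reading: see or feel it.
- nest_tee: Fixed steel pan 184 x 104 mm, 14 mm high; origin: centre of its underside, x along its length, z up. Its cream firebrick insert (150 x 92 mm, top 26 mm above the origin) has a T-shaped pocket, floor 10 mm above the origin; 124 mm long: stem 43.5 wide from x -62 to 26, head 67.5 wide to +62. Insert wedged within 8 mm either way along x of the pan, NOT in this reading: see or feel it.
- warmer: Grey fixed warmer box, 240 x 270 x 46 mm, carrying the two nest pans 120 mm apart along its y; which is on which side varies. Origin: centre of underside. A mould goes into its pocket 16 mm, underside on the pocket floor; the T with its x along the pan's x. Each insert is shifted along x independently, sideways centred, and does not move.
- power (a joint): Red toggle lever on the grey switch box, rad: 0 = off (leaning towards the robot), 1.0 = on (leaning away). It swings about a level axis and stays where it is left.
- power_tip (a point): Top end of the red lever, 80 mm long. It moves with the lever; its frame's x, when the lever is upright, is the direction in which the lever is thrown to switch on.
- power_base: The fixed grey block in which the red lever pivots; origin: centre of its underside, x the direction in which the lever is thrown to switch on.
- round_mould: Bystander: round black graphite mould, 64 mm across, 28 mm high; origin: centre of its underside.
- pliers: Bystander: blue-handled pliers, about 160 mm long, lying flat; origin near the pivot, at bench level.
- brass_stamp: Bystander: upright brass stamp, 42 mm across, 82 mm high; origin: centre of its foot.
Things that resemble listed ones, but are neither listed nor needed, are in the scene too. Leave any purple or turquoise look-alike of the mould_bar alone. Leave any turquoise look-alike of the power_base alone.

How it is judged:
By the outcome, as a careful person would: the job done as asked, in the order asked, and still so for the second after the job is handed in, with the robot touching nothing.
It also fails if it takes over 69 s, if anything falls off the work surface, if the arm or the gripper's body presses on something with over 40 N, if the wrist force passes 120 N, or if a joint passes its speed limit or range.

## Working session

There is one attempt and no reset: what is moved stays moved. The work goes in short steps, Python scripts to look and compute and a shell command to move; the robot and the scene stay as the last step left them, time stands still between calls to the robot, and variables do not carry over. Pictures are saved under pics/ and viewed, about 8 in all and at most 12, crops included, and the job is handed in when it is done.

```bash
ls; mkdir -p pics; cat > h.py <<'E'
import numpy as np, cv2
from bench import ctrl
def cam(n): return ctrl.capture(n)
def world(p):
    "per-pixel world coordinates"
    R=cv2.Rodrigues(np.array(p["rvec"],float))[0]; t=np.array(p["tvec"],float).ravel()
    v,u=np.mgrid[:p["depth"].shape[0],:p["depth"].shape[1]]; d=p["depth"]
    c=np.stack([(u-p["cx"])/p["fx"]*d,(v-p["cy"])/p["fy"]*d,d],-1)
    return (c-t)@R
def tow(p,xyz):
    R=cv2.Rodrigues(np.array(p["rvec"],float))[0]; return (np.array(xyz)-np.array(p["tvec"]).ravel())@R
def topix(p,X):
    q,_=cv2.projectPoints(np.array(X,float).reshape(-1,3),np.array(p["rvec"],float),np.array(p["tvec"],float),np.array([[p["fx"],0,p["cx"]],[0,p["fy"],p["cy"]],[0,0,1.]]),None); return q[:,0]
E
python3 - <<'E'
from h import *
for n in ["top","scene"]:
    p=cam(n); cv2.imwrite(f"pics/{n}1.png",p["color"]); np.savez(f"{n}1.npz",**{k:p[k] for k in p})
    print(n,p["fx"],np.array(p["rvec"]).ravel(),np.array(p["tvec"]).ravel())
    for l in ["mould_bar","mould_tee","nest_bar","nest_tee","warmer","power","power_tip","power_base","round_mould","pliers","brass_stamp"]:
        for r in ctrl.spot_in(l,p)[:4]:
            w=tow(p,r["xyz"]); print(l,round(r["p"],2),w.round(3),topix(p,w)[0].round())
print(ctrl.read_state()["time"])
E
```

```text
pics
top 391.1258154664574 [ 2.25559871 -1.95090811  0.19494621] [-0.04822511  0.48452694  1.10944589]
mould_bar 0.94 [ 0.687 -0.448  0.038] [485. 156.]
mould_bar 0.65 [ 0.625 -0.225  0.036] [410. 166.]
mould_bar 0.57 [ 0.267 -0.271  0.036] [413. 287.]
mould_tee 0.88 [ 0.438 -0.259  0.039] [415. 228.]
nest_bar 0.96 [0.592 0.159 0.059] [283. 156.]
nest_tee 0.75 [0.549 0.045 0.058] [318. 175.]
warmer 0.75 [0.553 0.108 0.043] [298. 172.]
power 0.5 [0.412 0.359 0.099] [201. 202.]
power 0.29 [ 0.548 -0.419  0.022] [470. 200.]
power_tip 0.44 [0.344 0.46  0.1  ] [160. 221.]
power_base 0.94 [0.45  0.362 0.025] [210. 195.]
power_base 0.84 [0.373 0.456 0.026] [174. 215.]
round_mould 0.9 [ 0.548 -0.422  0.021] [471. 200.]
pliers 0.96 [ 0.399 -0.404  0.011] [460. 248.]
brass_stamp 0.63 [0.62  0.322 0.085] [229. 137.]
scene 398.7306790729573 [ 1.84926973  1.31575831 -0.66401429] [-0.15025299 -0.20441746  1.53234042]
mould_bar 0.77 [ 0.655 -0.229  0.032] [248. 274.]
mould_bar 0.75 [ 0.29  -0.281  0.026] [206. 197.]
mould_bar 0.7 [ 0.707 -0.45   0.031] [151. 315.]
mould_tee 0.92 [ 0.458 -0.263  0.033] [220. 227.]
nest_tee 0.65 [0.68  0.007 0.055] [344. 252.]
warmer 0.66 [0.708 0.055 0.037] [366. 260.]
power 0.59 [0.354 0.457 0.081] [429. 155.]
power_tip 0.62 [0.425 0.362 0.081] [416. 169.]
power_tip 0.56 [0.353 0.458 0.082] [429. 154.]
power_base 0.76 [0.449 0.354 0.022] [415. 189.]
power_base 0.75 [0.384 0.456 0.026] [430. 173.]
round_mould 0.69 [ 0.559 -0.424  0.025] [161. 268.]
pliers 0.7 [ 0.405 -0.41   0.01 ] [165. 233.]
brass_stamp 0.77 [0.633 0.319 0.055] [441. 217.]
1.2
```

View pics/top1.png

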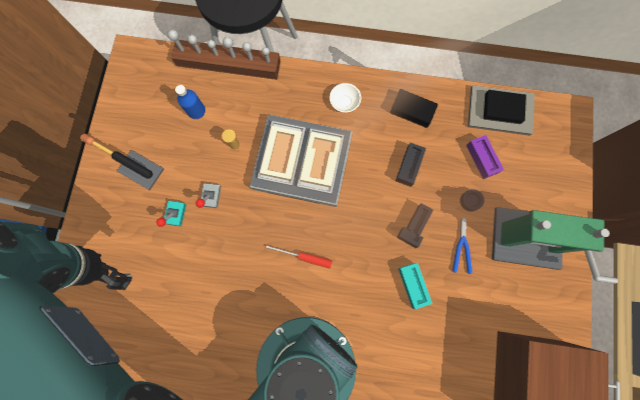

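View pics/scene1.png

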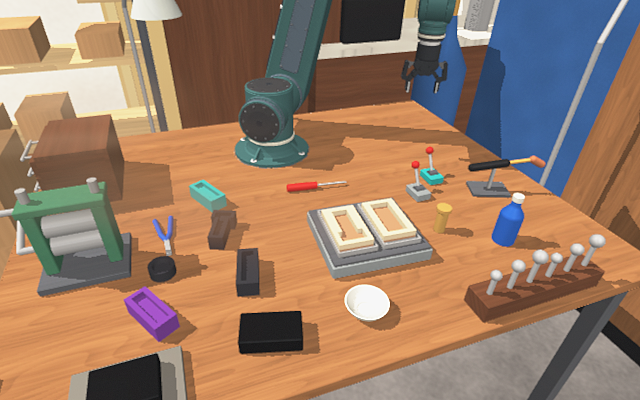

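The top view shows these candidates:
- **Black bar mould:** (410,165), black with a channel. It could be confused with the purple one (485,156), the turquoise one (415,286), the plain black box (414,107) and the black block on a stand (504,106).
- **T mould:** (416,226), the only one.
- **Switch:** grey at (209,195), turquoise look-alike at (173,213).
- **Nests:** bar on the left (283,152), T on the right (322,160).

Next I'll measure and check a close crop.

```bash
cat > m.py <<'E'
from h import *
def rect(W,xr,yr,zr,extra=None):
    m=(W[...,0]>xr[0])&(W[...,0]<xr[1])&(W[...,1]>yr[0])&(W[...,1]<yr[1])&(W[...,2]>zr[0])&(W[...,2]<zr[1])
    if extra is not None: m&=extra
    n,l,s,_=cv2.connectedComponentsWithStats(m.astype(np.uint8)); k=1+np.argmax(s[1:,4]); m=l==k
    P=W[m]; r=cv2.minAreaRect((P[:,:2]*1000).astype(np.float32)); return m,P,r
E
python3 - <<'E'
from m import *
T=dict(np.load("top1.npz")); S=dict(np.load("scene1.npz"))
for nm,p in (("top",T),("scene",S)):
    W=world(p); print(nm)
    tab=(W[...,0]>.3)&(W[...,0]<.4)&(abs(W[...,1]+.05)<.1); print("bench z",np.median(W[tab][:,2]).round(4))
    for l,xr,yr,zr in [("bar",(.5,.74),(-.32,-.14),(.036,.055)),("tee",(.35,.53),(-.34,-.19),(.036,.055)),("inserts",(.4,.8),(-.05,.28),(.065,.085)),("pans",(.4,.8),(-.05,.28),(.052,.085)),("warmer",(.4,.8),(-.1,.28),(.036,.085)),("base",(.38,.52),(.31,.41),(.012,.2)),("lever",(.36,.52),(.31,.41),(.05,.2))]:
        try:
            m,P,r=rect(W,xr,yr,zr); print(l,m.sum(),np.round(r[0],1),np.round(r[1],1),round(r[2],1),"z",np.percentile(P[:,2],[5,50,95]).round(4), "mean",P.mean(0).round(4))
        except Exception as e: print(l,e)
c=T["color"]
a=cv2.resize(c[105:255,245:445],None,fx=4,fy=4,interpolation=cv2.INTER_CUBIC)
cv2.imwrite("pics/crop1.png",a)
E
```

```text
top
bench z 0.0007
bar 389 [ 633.  -226.5] [ 52.5 121.7] 77.6 z [0.0384 0.0424 0.0463] mean [ 0.6319 -0.2263  0.0423]
tee 409 [ 449.9 -262.4] [ 64.1 120.3] 68.9 z [0.0382 0.0422 0.0458] mean [ 0.4455 -0.2611  0.0421]
inserts 874 [597.5  47.3] [ 92.4 151.8] 86.4 z [0.0684 0.0724 0.076 ] mean [0.5911 0.0476 0.0723]
pans 1921 [594.5  48.3] [107.1 188. ] 85.9 z [0.0537 0.062  0.075 ] mean [0.5946 0.0474 0.0642]
warmer 6609 [598.9 107.3] [270.1 240.7] 86.4 z [0.0418 0.0553 0.0742] mean [0.5911 0.1047 0.0564]
base 438 [442.1 366.7] [85.6 51.2] 0.7 z [0.019  0.0269 0.1031] mean [0.444  0.3624 0.0396]
lever 86 [417.7 362.7] [24.5 38.1] 69.4 z [0.0572 0.1003 0.1065] mean [0.4147 0.3632 0.0933]
scene
bench z -0.0006
bar 480 [ 633.4 -228.8] [ 52.  123.6] 76.7 z [0.038  0.0411 0.0432] mean [ 0.6381 -0.2294  0.0409]
tee 355 [ 449.3 -265.2] [ 64.2 125.4] 67.2 z [0.0368 0.0406 0.043 ] mean [ 0.4505 -0.2644  0.0404]
inserts 862 [599.1  45.4] [ 93.7 156.5] 86.4 z [0.0665 0.071  0.0731] mean [0.6025 0.044  0.0707]
pans 1839 [597.1  44.8] [104.7 187.6] 86.6 z [0.0538 0.063  0.0726] mean [0.6096 0.0409 0.0635]
warmer 5777 [603.2 103.1] [267.6 244.2] 86.7 z [0.0394 0.0555 0.0723] mean [0.6287 0.0896 0.0561]
base 356 [447.5 363.3] [83.1 52.1] 3.5 z [0.0151 0.0256 0.0995] mean [0.4503 0.3594 0.0395]
lever 89 [423.5 362.3] [34.5 19.8] 21.4 z [0.0544 0.0881 0.1037] mean [0.4232 0.3606 0.0836]
```

View pics/crop1.png

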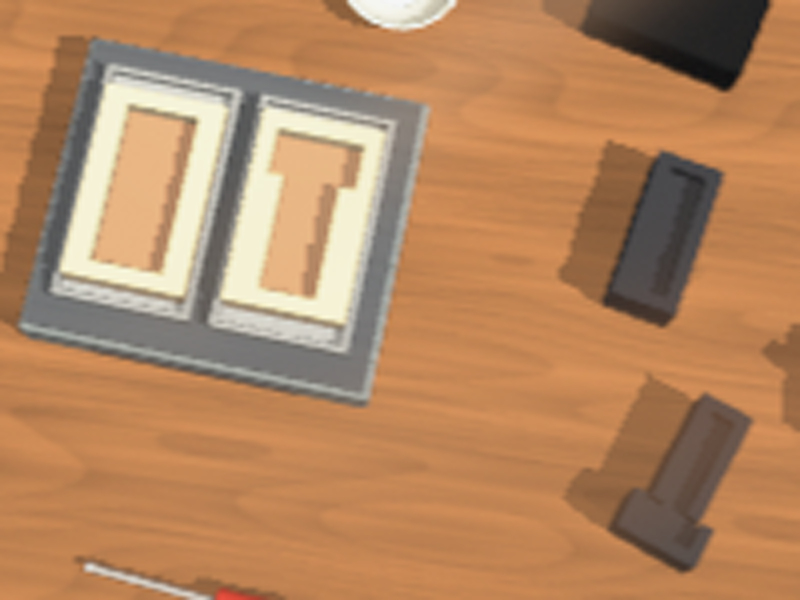

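The crop confirms the choice: a plain black bar with a channel, and the T with its head towards the robot (crop lower left). The T pocket's head points away from the robot, so the T has to turn by about 160°. I'll refine the poses by intersecting rays with known planes, and check the wrist range.

```bash
cat >> m.py <<'E'
def plane(p,m,z):
    "pixels of mask -> world points on plane z"
    v,u=np.nonzero(m); R=cv2.Rodrigues(np.array(p["rvec"],float))[0]; t=np.array(p["tvec"],float).ravel()
    d=np.stack([(u-p["cx"])/p["fx"],(v-p["cy"])/p["fy"],np.ones(len(u))],-1)@R; c=-t@R
    return c+d*((z-c[2])/d[:,2])[:,None]
def fit(p,W,xr,yr,zr,z):
    m,P,r=rect(W,xr,yr,zr); m=cv2.morphologyEx(m.astype(np.uint8),cv2.MORPH_CLOSE,np.ones((3,3)))
    Q=plane(p,m,z)[:,:2]*1000; r=cv2.minAreaRect(Q.astype(np.float32)); return m,Q,r
E
python3 - <<'E'
from m import *
T=dict(np.load("top1.npz")); S=dict(np.load("scene1.npz"))
for nm,p in (("top",T),("scene",S)):
    W=world(p); print(nm)
    for l,xr,yr,zr,z in [("bar",(.5,.74),(-.32,-.14),(.034,.055),.042),("tee",(.35,.53),(-.34,-.19),(.034,.055),.042),("insT",(.4,.8),(-.05,.103),(.065,.085),.072),("insB",(.4,.8),(.107,.28),(.065,.085),.072)]:
        m,Q,r=fit(p,W,xr,yr,zr,z); print(l,np.round(r[0],1),np.round(r[1],1),round(r[2],1))
    print("blackbox z",np.percentile(W[(abs(W[...,0]-.77)<.08)&(abs(W[...,1]+.22)<.05)][:,2],98).round(3))
s=ctrl.read_state(); print(s["eef_pos"],np.round(s["tcp_rot"],3),s["finger_gap"],s["joint_positions"])
c=cv2.resize(S["color"][140:215,390:470],None,fx=6,fy=6,interpolation=cv2.INTER_CUBIC); cv2.imwrite("pics/lev.png",c)
E
```

```text
top
bar [ 631.8 -226. ] [ 52.7 122.8] 77.5
tee [ 449.5 -261.5] [ 64.2 121.9] 69.5
insT [596.1  47.1] [ 92.2 152.2] 86.3
insB [599.9 166.3] [ 97.1 152.3] 85.4
blackbox z 0.044
scene
bar [ 637.3 -229.8] [ 51.7 127.4] 76.6
tee [ 455.1 -263.1] [ 65.8 126.7] 70.6
insT [602.9  43.4] [ 95.  158.2] 86.2
insB [605.5 162.7] [ 96.2 157.2] 86.1
blackbox z 0.042
[0.20726683 0.48236926 0.23127253] [[-0.919  0.395  0.   ]
 [ 0.395  0.919  0.   ]
 [-0.     0.    -1.   ]] 0.08533885907296225 [ 1.00968914e+00  2.63103664e-01 -4.83104717e-02  1.25936061e+00
 -1.97649281e-05  1.41551159e+00]
```

```bash
python3 -m pendant '[{"dx":426,"dy":-709,"dz":0,"rz":0.188},{"dx":426,"dy":-709,"dz":0,"rz":0.188},{"dx":426,"dy":-709,"dz":0,"rz":0.188},{"dx":426,"dy":-709,"dz":0,"rz":0.188},{"dx":426,"dy":-709,"dz":0,"rz":0.188},{"dx":426,"dy":-709,"dz":0,"rz":0.188},{"dx":426,"dy":-709,"dz":0,"rz":0.188},{"dx":426,"dy":-709,"dz":0,"rz":0.188},{"dx":426,"dy":-709,"dz":0,"rz":0.188},{"dx":426,"dy":-709,"dz":0,"rz":0.188},{"dx":426,"dy":-709,"dz":0,"rz":0.188},{"dx":426,"dy":-709,"dz":0,"rz":0.188},{"dx":426,"dy":-709,"dz":0,"rz":0.188},{"dx":426,"dy":-709,"dz":0,"rz":0.188},{"dx":426,"dy":-709,"dz":0,"rz":0.188},{"dx":426,"dy":-709,"dz":0,"rz":0.188},{"dx":426,"dy":-709,"dz":0,"rz":0.188},{"dx":426,"dy":-709,"dz":-60,"rz":0.188},{"dx":426,"dy":-709,"dz":-100,"rz":0.188},{"dx":426,"dy":-709,"dz":-130,"rz":0.188}]'
```

```text
$[0]: bad value
```

```bash
python3 - <<'E'
from h import *
s=ctrl.read_state(); R=np.array(s["tcp_rot"]); print(np.round(s["eef_pos"],4),np.degrees(np.arctan2(R[1,0],R[0,0])),R[2].round(4),s["joint_positions"],s["time"])
E
```

```text
[0.2073 0.4824 0.2313] 156.74808625572527 [-0.  0. -1.] [ 1.00968914e+00  2.63103664e-01 -4.83104717e-02  1.25936061e+00
 -1.97649281e-05  1.41551159e+00] 1.2
```

```bash
python3 -m pendant '[{"dx":25,"dy":-42,"dz":0,"rx":0,"ry":0,"rz":0.01,"fingers":85}]'; python3 -m pendant --help | head -20
```

```text
time: 1.3
eef_pos: [0.2312, 0.4426, 0.2308]
tcp_rot: [[-0.924, 0.382, -0.0], [0.382, 0.924, 0.001], [0.001, 0.001, -1.0]]
ft_force: [1.0, -1.0, -0.2]
finger_gap: 0.0851invalid input: not JSON, or not a number
```

```bash
python3 -m pendant '[{"dx":401,"dy":-667,"dz":0,"rx":0,"ry":0,"rz":0.178,"fingers":85},{"dx":401,"dy":-667,"dz":0,"rx":0,"ry":0,"rz":0.178,"fingers":85},{"dx":401,"dy":-667,"dz":0,"rx":0,"ry":0,"rz":0.178,"fingers":85},{"dx":401,"dy":-667,"dz":0,"rx":0,"ry":0,"rz":0.178,"fingers":85},{"dx":401,"dy":-667,"dz":0,"rx":0,"ry":0,"rz":0.178,"fingers":85},{"dx":401,"dy":-667,"dz":0,"rx":0,"ry":0,"rz":0.178,"fingers":85},{"dx":401,"dy":-667,"dz":0,"rx":0,"ry":0,"rz":0.178,"fingers":85},{"dx":401,"dy":-667,"dz":0,"rx":0,"ry":0,"rz":0.178,"fingers":85}]' || python3 -m pendant '[{"dx":200,"dy":-333},{"dx":200,"dy":-333}]'
```

```text
time: 2.1
eef_pos: [0.4363, 0.1005, 0.2316]
tcp_rot: [[-0.976, 0.216, 0.001], [0.216, 0.976, 0.0], [-0.001, 0.0, -1.0]]
ft_force: [2.1, 1.6, -0.5]
finger_gap: 0.0848
```

```bash
python3 -m pendant '[{"dx":195,"dy":-324,"dz":0,"rx":0,"ry":0,"rz":0,"fingers":85},{"dx":195,"dy":-324,"dz":0,"rx":0,"ry":0,"rz":0,"fingers":85},{"dx":195,"dy":-324,"dz":0,"rx":0,"ry":0,"rz":0,"fingers":85},{"dx":195,"dy":-324,"dz":0,"rx":0,"ry":0,"rz":0,"fingers":85},{"dx":195,"dy":-324,"dz":0,"rx":0,"ry":0,"rz":0,"fingers":85},{"dx":195,"dy":-324,"dz":0,"rx":0,"ry":0,"rz":0,"fingers":85},{"dx":195,"dy":-324,"dz":0,"rx":0,"ry":0,"rz":0,"fingers":85},{"dx":195,"dy":-324,"dz":0,"rx":0,"ry":0,"rz":0,"fingers":85},{"dx":195,"dy":-324,"dz":-50,"rx":0,"ry":0,"rz":0,"fingers":85},{"dx":195,"dy":-324,"dz":-100,"rx":0,"ry":0,"rz":0,"fingers":85},{"dx":195,"dy":-324,"dz":-130,"rx":0,"ry":0,"rz":0,"fingers":85},{"dx":195,"dy":-324,"dz":-130,"rx":0,"ry":0,"rz":0,"fingers":85}]'
```

```text
time: 3.3
eef_pos: [0.6284, -0.2205, 0.0972]
tcp_rot: [[-0.976, 0.216, -0.006], [0.216, 0.976, 0.003], [0.007, 0.002, -1.0]]
ft_force: [-0.1, -0.2, 0.5]
finger_gap: 0.0853
```

```bash
python3 -m pendant '[{"dx":0,"dy":0,"dz":0,"rx":0,"ry":0,"rz":0,"fingers":85},{"dx":0,"dy":0,"dz":0,"rx":0,"ry":0,"rz":0,"fingers":85}]'
```

```text
time: 3.5
eef_pos: [0.6317, -0.222, 0.1036]
tcp_rot: [[-0.976, 0.216, 0.003], [0.216, 0.976, -0.001], [-0.003, -0.001, -1.0]]
ft_force: [-0.5, 0.2, -0.1]
finger_gap: 0.085
```

```bash
python3 -m pendant '[{"dx":1,"dy":-5,"dz":-40,"rx":0,"ry":0,"rz":0,"fingers":85},{"dx":1,"dy":-5,"dz":-70,"rx":0,"ry":0,"rz":0,"fingers":85},{"dx":1,"dy":-5,"dz":-78,"rx":0,"ry":0,"rz":0,"fingers":85},{"dx":1,"dy":-5,"dz":-86,"rx":0,"ry":0,"rz":0,"fingers":85},{"dx":1,"dy":-5,"dz":-87,"rx":0,"ry":0,"rz":0,"fingers":85},{"dx":1,"dy":-5,"dz":-87,"rx":0,"ry":0,"rz":0,"fingers":85}]'
```

```text
time: 4.1
eef_pos: [0.6323, -0.2268, 0.0157]
tcp_rot: [[-0.976, 0.216, 0.002], [0.216, 0.976, -0.001], [-0.002, -0.0, -1.0]]
ft_force: [0.2, -0.9, 0.7]
finger_gap: 0.0851
```

Position matches the plan, so I'll close on the bar and lift it.

```bash
python3 -m pendant '[{"dx":0,"dy":0,"dz":0,"rx":0,"ry":0,"rz":0,"fingers":40},{"dx":0,"dy":0,"dz":0,"rx":0,"ry":0,"rz":0,"fingers":40},{"dx":0,"dy":0,"dz":0,"rx":0,"ry":0,"rz":0,"fingers":40},{"dx":0,"dy":0,"dz":0,"rx":0,"ry":0,"rz":0,"fingers":40},{"dx":0,"dy":0,"dz":0,"rx":0,"ry":0,"rz":0,"fingers":40},{"dx":0,"dy":0,"dz":0,"rx":0,"ry":0,"rz":0,"fingers":40}]'; python3 -m pendant '[{"dx":0,"dy":0,"dz":25,"rx":0,"ry":0,"rz":0,"fingers":40},{"dx":0,"dy":0,"dz":70,"rx":0,"ry":0,"rz":0,"fingers":40},{"dx":0,"dy":0,"dz":110,"rx":0,"ry":0,"rz":0,"fingers":40},{"dx":0,"dy":0,"dz":130,"rx":0,"ry":0,"rz":0,"fingers":40}]'
```

```text
time: 4.7
eef_pos: [0.6319, -0.2269, 0.0154]
tcp_rot: [[-0.976, 0.216, 0.001], [0.216, 0.976, -0.001], [-0.001, -0.001, -1.0]]
ft_force: [-1.0, -0.7, 7.6]
finger_gap: 0.051
time: 5.1
eef_pos: [0.6322, -0.2268, 0.1479]
tcp_rot: [[-0.976, 0.216, 0.003], [0.216, 0.976, -0.002], [-0.003, -0.001, -1.0]]
ft_force: [-0.5, -0.1, -4.7]
finger_gap: 0.0509
```

```bash
python3 -m pendant '[{"dx":-32,"dy":393,"dz":0,"rx":0,"ry":0,"rz":0.154,"fingers":40},{"dx":-32,"dy":393,"dz":0,"rx":0,"ry":0,"rz":0.154,"fingers":40},{"dx":-32,"dy":393,"dz":0,"rx":0,"ry":0,"rz":0.154,"fingers":40},{"dx":-32,"dy":393,"dz":0,"rx":0,"ry":0,"rz":0.154,"fingers":40},{"dx":-32,"dy":393,"dz":0,"rx":0,"ry":0,"rz":0.154,"fingers":40},{"dx":-32,"dy":393,"dz":0,"rx":0,"ry":0,"rz":0.154,"fingers":40},{"dx":-32,"dy":393,"dz":0,"rx":0,"ry":0,"rz":0.154,"fingers":40},{"dx":-32,"dy":393,"dz":0,"rx":0,"ry":0,"rz":0.154,"fingers":40},{"dx":-32,"dy":393,"dz":0,"rx":0,"ry":0,"rz":0.154,"fingers":40},{"dx":-32,"dy":393,"dz":-20,"rx":0,"ry":0,"rz":0.154,"fingers":40},{"dx":-32,"dy":393,"dz":-45,"rx":0,"ry":0,"rz":0.154,"fingers":40},{"dx":-32,"dy":393,"dz":-45,"rx":0,"ry":0,"rz":0.154,"fingers":40},{"dx":-32,"dy":393,"dz":-45,"rx":0,"ry":0,"rz":0.154,"fingers":40},{"dx":-32,"dy":393,"dz":-45,"rx":0,"ry":0,"rz":0.154,"fingers":40}]'
python3 - <<'E'
from m import *
s=ctrl.read_state(); R=np.array(s["tcp_rot"]); print(np.round(s["eef_pos"],4),np.degrees(np.arctan2(R[1,0],R[0,0])))
out=[]
for n in ["top","scene"]:
    p=cam(n); np.savez(f"{n}2.npz",**p); 
    q=topix(p,[.6,.15,.09])[0].astype(int); out.append(cv2.resize(p["color"][max(q[1]-65,0):q[1]+65,q[0]-65:q[0]+65][:130,:130],(400,400),interpolation=cv2.INTER_CUBIC))
cv2.imwrite("pics/hov.png",np.hstack(out))
E
```

```text
time: 6.5
eef_pos: [0.6001, 0.1664, 0.1005]
tcp_rot: [[-0.998, 0.064, 0.001], [0.064, 0.998, 0.0], [-0.001, 0.0, -1.0]]
ft_force: [0.2, 0.2, -4.8]
finger_gap: 0.0509
[0.6001 0.1664 0.1005] 176.32874359007494
```

View pics/hov.png

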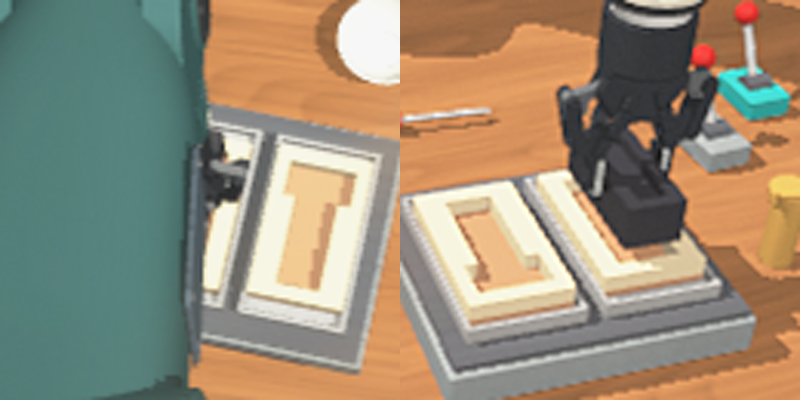

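```bash
cat > rel.py <<'E'
from m import *
a=np.radians(-3.7); u=np.array([np.cos(a),np.sin(a)]); v=np.array([-u[1],u[0]])
def loc(W): return np.stack([W[...,:2]@u,W[...,:2]@v,W[...,2]],-1)*1000
def face(L,xr,yr,zr,mask=None):
    "median x of an end face and mid of its per-row y extents"
    m=(L[...,0]>xr[0])&(L[...,0]<xr[1])&(L[...,1]>yr[0])&(L[...,1]<yr[1])&(L[...,2]>zr[0])&(L[...,2]<zr[1])
    if mask is not None: m&=mask
    P=L[m]; return m.sum(),np.round([np.median(P[:,0]),P[:,0].std(),*np.percentile(P[:,1],[1,99]),np.percentile(P[:,1],[1,99]).mean(),P[:,1].mean()],1)
E
python3 - <<'E'
from rel import *
S=dict(np.load("scene1.npz")); S2=dict(np.load("scene2.npz"))
L1=loc(world(S)); L2=loc(world(S2))
# pan frame predicted centres
for n,c in (("T",(597.5,47.3)),("B",(601,167))): print(n,np.round([np.dot(c,u),np.dot(c,v)],1))
print("TCP",np.round([np.dot((600.1,166.4),u),np.dot((600.1,166.4),v)],1))
for nm,L in (("s1",L1),("s2",L2)):
    print(nm,"insB end",face(L,(645,690),(140,270),(62,71)),"insT end",face(L,(645,690),(20,145),(62,71)))
    print("  panB end",face(L,(670,710),(140,270),(50,58)),"panT end",face(L,(670,710),(20,145),(50,58)))
dark=S2["color"].max(-1)<80
print("bar end",face(L2,(630,670),(160,260),(92,124),dark), "bar top",face(L2,(560,670),(160,260),(124,135),dark))
# pocket walls (near wall inner face, seen from camera: far wall, x low) in shot 1
for nm,yr in (("B",(195,217)),("T",(75,97))):
    for zr in ((58,68),): print("pocket far wall",nm,face(L1,(500,570),yr,zr))
    m=(L1[...,1]>yr[0])&(L1[...,1]<yr[1])&(L1[...,2]>52)&(L1[...,2]<61)&(L1[...,0]>500)&(L1[...,0]<690); print(" floor x",np.percentile(L1[m][:,0],[2,98]).round(1))
E
```

```text
T [593.2  85.8]
B [589.  205.4]
TCP [588.1 204.8]
s1 insB end (np.int64(130), array([663.4,   6. , 156.7, 250.1, 203.4, 198.3])) insT end (np.int64(160), array([667.7,   6.1,  37.9, 130.1,  84. ,  82.8]))
  panB end (np.int64(95), array([683.3,   3.6, 151.5, 255.5, 203.5, 199.6])) panT end (np.int64(113), array([682.9,   4.5,  31.4, 134.9,  83.2,  81.3]))
s2 insB end (np.int64(145), array([663. ,   5.8, 158. , 250.4, 204.2, 200.2])) insT end (np.int64(151), array([667.3,   6.1,  37.4, 129.5,  83.4,  81. ]))
  panB end (np.int64(105), array([683.5,   3.4, 151.2, 255.2, 203.2, 201.9])) panT end (np.int64(124), array([683.5,   4.6,  31.5, 134.7,  83.1,  80.8]))
bar end (np.int64(218), array([649.7,   4.7, 177.9, 229.4, 203.6, 200. ])) bar top (np.int64(194), array([612.5,  24.6, 166. , 231.5, 198.8, 205.8]))
pocket far wall B (np.int64(20), array([526.5,   1.4, 196.6, 216.1, 206.4, 207.7]))
 floor x [525.3 684.7]
pocket far wall T (np.int64(26), array([531.8,  11.6,  75.4,  96.7,  86.1,  85.8]))
 floor x [529.  684.5]
```

The scene crop shows the bar held level over the bar pocket (around (640,190) in the crop), and the top view is blocked by the arm. In the pan frame the bar is about 1 mm too far along x and right in y. I'll correct that and go down slowly.

```bash
python3 -m pendant '[{"dx":-1,"dy":0,"dz":-8,"rx":0,"ry":0,"rz":0,"fingers":40},{"dx":-1,"dy":0,"dz":-11,"rx":0,"ry":0,"rz":0,"fingers":40},{"dx":-1,"dy":0,"dz":-13,"rx":0,"ry":0,"rz":0,"fingers":40},{"dx":-1,"dy":0,"dz":-15,"rx":0,"ry":0,"rz":0,"fingers":40},{"dx":-1,"dy":0,"dz":-17,"rx":0,"ry":0,"rz":0,"fingers":40},{"dx":-1,"dy":0,"dz":-18,"rx":0,"ry":0,"rz":0,"fingers":40},{"dx":-1,"dy":0,"dz":-18,"rx":0,"ry":0,"rz":0,"fingers":40}]'
```

```text
time: 7.3
eef_pos: [0.5985, 0.1665, 0.0812]
tcp_rot: [[-0.998, 0.064, -0.0], [0.064, 0.998, -0.0], [0.0, -0.0, -1.0]]
ft_force: [-0.2, -0.1, -4.7]
finger_gap: 0.0508
```

In the pocket, 6 mm deep with no contact force. Carrying on down.

```bash
python3 -m pendant '[{"dx":0,"dy":0,"dz":-3,"rx":0,"ry":0,"rz":0,"fingers":40},{"dx":0,"dy":0,"dz":-6,"rx":0,"ry":0,"rz":0,"fingers":40},{"dx":0,"dy":0,"dz":-8,"rx":0,"ry":0,"rz":0,"fingers":40},{"dx":0,"dy":0,"dz":-9,"rx":0,"ry":0,"rz":0,"fingers":40},{"dx":0,"dy":0,"dz":-9.5,"rx":0,"ry":0,"rz":0,"fingers":40},{"dx":0,"dy":0,"dz":-10,"rx":0,"ry":0,"rz":0,"fingers":40}]'
```

```text
time: 7.9
eef_pos: [0.5986, 0.1665, 0.0714]
tcp_rot: [[-0.998, 0.064, 0.0], [0.064, 0.998, 0.0], [-0.0, 0.0, -1.0]]
ft_force: [-2.6, 0.6, 3.0]
finger_gap: 0.0507
```

Contact at exactly the seated height. I'll open, rise and move on to the T.

```bash
python3 -m pendant '[{"dx":0,"dy":0,"dz":0,"rx":0,"ry":0,"rz":0,"fingers":75},{"dx":0,"dy":0,"dz":0,"rx":0,"ry":0,"rz":0,"fingers":75},{"dx":0,"dy":0,"dz":0,"rx":0,"ry":0,"rz":0,"fingers":75},{"dx":0,"dy":0,"dz":0,"rx":0,"ry":0,"rz":0,"fingers":75},{"dx":0,"dy":0,"dz":20,"rx":0,"ry":0,"rz":0,"fingers":75},{"dx":0,"dy":0,"dz":60,"rx":0,"ry":0,"rz":0,"fingers":75},{"dx":0,"dy":0,"dz":100,"rx":0,"ry":0,"rz":0,"fingers":75},{"dx":0,"dy":0,"dz":100,"rx":0,"ry":0,"rz":0,"fingers":75}]'
python3 - <<'E'
from rel import *
s=ctrl.read_state(); R=np.array(s["tcp_rot"]); print(np.round(s["eef_pos"],4),np.degrees(np.arctan2(R[1,0],R[0,0])))
p=cam("scene"); L=loc(world(p)); dark=p["color"].max(-1)<80
m=dark&(L[...,0]>520)&(L[...,0]<655)&(L[...,1]>170)&(L[...,1]<240)&(L[...,2]>80)&(L[...,2]<115)
P=L[m]; print(m.sum()); t=P[P[:,2]>93]; 
for lo,hi in((530,560),(560,590),(590,620),(620,650)):
    q=t[(t[:,0]>lo)&(t[:,0]<hi)]; print(lo,len(q),np.median(q[:,2]).round(1) if len(q) else None)
for q in (t[t[:,1]<198],t[t[:,1]>210]): print(len(q),np.median(q[:,2]).round(1))
E
```

```text
time: 8.7
eef_pos: [0.6007, 0.1668, 0.1766]
tcp_rot: [[-0.998, 0.064, 0.008], [0.064, 0.998, 0.001], [-0.008, 0.002, -1.0]]
ft_force: [0.7, 0.2, -0.6]
finger_gap: 0.0754
[0.6007 0.1668 0.1766] 176.34689689611167
611
530 84 96.9
560 63 97.1
590 62 97.1
620 92 96.5
128 97.0
149 97.0
```

The bar is level at its seated height. Now the T: TCP to about (446, -261), yaw -17.8°.

```bash
python3 -m pendant '[{"dx":-152,"dy":-428,"dz":0,"rx":0,"ry":0,"rz":-0.311,"fingers":85},{"dx":-152,"dy":-428,"dz":0,"rx":0,"ry":0,"rz":-0.311,"fingers":85},{"dx":-152,"dy":-428,"dz":0,"rx":0,"ry":0,"rz":-0.311,"fingers":85},{"dx":-152,"dy":-428,"dz":0,"rx":0,"ry":0,"rz":-0.311,"fingers":85},{"dx":-152,"dy":-428,"dz":0,"rx":0,"ry":0,"rz":-0.311,"fingers":85},{"dx":-152,"dy":-428,"dz":0,"rx":0,"ry":0,"rz":-0.311,"fingers":85},{"dx":-152,"dy":-428,"dz":0,"rx":0,"ry":0,"rz":-0.311,"fingers":85},{"dx":-152,"dy":-428,"dz":0,"rx":0,"ry":0,"rz":-0.311,"fingers":85},{"dx":-152,"dy":-428,"dz":0,"rx":0,"ry":0,"rz":-0.311,"fingers":85},{"dx":-152,"dy":-428,"dz":0,"rx":0,"ry":0,"rz":-0.311,"fingers":85},{"dx":-152,"dy":-428,"dz":-40,"rx":0,"ry":0,"rz":-0.311,"fingers":85},{"dx":-152,"dy":-428,"dz":-70,"rx":0,"ry":0,"rz":-0.311,"fingers":85},{"dx":-152,"dy":-428,"dz":-70,"rx":0,"ry":0,"rz":-0.311,"fingers":85},{"dx":-152,"dy":-428,"dz":-70,"rx":0,"ry":0,"rz":-0.311,"fingers":85},{"dx":-152,"dy":-428,"dz":-70,"rx":0,"ry":0,"rz":-0.311,"fingers":85}]'
```

```text
time: 10.25
eef_pos: [0.4472, -0.2617, 0.1026]
tcp_rot: [[-0.931, 0.366, 0.001], [0.366, 0.931, -0.001], [-0.002, -0.0, -1.0]]
ft_force: [-0.5, 0.2, -0.0]
finger_gap: 0.0854
```

```bash
python3 -m pendant '[{"dx":-1,"dy":0,"dz":-40,"rx":0,"ry":0,"rz":0,"fingers":85},{"dx":-1,"dy":0,"dz":-70,"rx":0,"ry":0,"rz":0,"fingers":85},{"dx":-1,"dy":0,"dz":-80,"rx":0,"ry":0,"rz":0,"fingers":85},{"dx":-1,"dy":0,"dz":-86,"rx":0,"ry":0,"rz":0,"fingers":85},{"dx":-1,"dy":0,"dz":-86,"rx":0,"ry":0,"rz":0,"fingers":85},{"dx":-1,"dy":0,"dz":-86,"rx":0,"ry":0,"rz":0,"fingers":28},{"dx":-1,"dy":0,"dz":-86,"rx":0,"ry":0,"rz":0,"fingers":28},{"dx":-1,"dy":0,"dz":-86,"rx":0,"ry":0,"rz":0,"fingers":28},{"dx":-1,"dy":0,"dz":-86,"rx":0,"ry":0,"rz":0,"fingers":28},{"dx":-1,"dy":0,"dz":-86,"rx":0,"ry":0,"rz":0,"fingers":28},{"dx":-1,"dy":0,"dz":-86,"rx":0,"ry":0,"rz":0,"fingers":28},{"dx":-1,"dy":0,"dz":-86,"rx":0,"ry":0,"rz":0,"fingers":28}]'; python3 -m pendant '[{"dx":0,"dy":0,"dz":25,"rx":0,"ry":0,"rz":0,"fingers":28},{"dx":0,"dy":0,"dz":70,"rx":0,"ry":0,"rz":0,"fingers":28},{"dx":0,"dy":0,"dz":110,"rx":0,"ry":0,"rz":0,"fingers":28},{"dx":0,"dy":0,"dz":140,"rx":0,"ry":0,"rz":0,"fingers":28},{"dx":0,"dy":0,"dz":140,"rx":0,"ry":0,"rz":0,"fingers":28}]'
```

```text
time: 11.45
eef_pos: [0.4459, -0.262, 0.0162]
tcp_rot: [[-0.931, 0.366, 0.001], [0.366, 0.931, -0.001], [-0.001, -0.001, -1.0]]
ft_force: [-2.1, 0.2, 11.5]
finger_gap: 0.039
time: 11.95
eef_pos: [0.4468, -0.2625, 0.1589]
tcp_rot: [[-0.931, 0.366, 0.004], [0.366, 0.931, -0.004], [-0.005, -0.002, -1.0]]
ft_force: [-0.3, -0.6, -5.4]
finger_gap: 0.0389
```

```bash
python3 -m pendant '[{"dx":100,"dy":200,"dz":0,"rx":0,"ry":0,"rz":1.75,"fingers":28},{"dx":100,"dy":200,"dz":0,"rx":0,"ry":0,"rz":1.75,"fingers":28},{"dx":100,"dy":200,"dz":0,"rx":0,"ry":0,"rz":1.75,"fingers":28},{"dx":100,"dy":200,"dz":0,"rx":0,"ry":0,"rz":1.75,"fingers":28},{"dx":100,"dy":200,"dz":0,"rx":0,"ry":0,"rz":1.75,"fingers":28},{"dx":100,"dy":200,"dz":0,"rx":0,"ry":0,"rz":1.75,"fingers":28},{"dx":100,"dy":200,"dz":0,"rx":0,"ry":0,"rz":1.75,"fingers":28},{"dx":100,"dy":200,"dz":0,"rx":0,"ry":0,"rz":1.75,"fingers":28},{"dx":100,"dy":200,"dz":0,"rx":0,"ry":0,"rz":1.75,"fingers":28},{"dx":100,"dy":200,"dz":0,"rx":0,"ry":0,"rz":1.75,"fingers":28},{"dx":100,"dy":200,"dz":0,"rx":0,"ry":0,"rz":1.75,"fingers":28},{"dx":100,"dy":200,"dz":0,"rx":0,"ry":0,"rz":1.75,"fingers":28},{"dx":100,"dy":200,"dz":0,"rx":0,"ry":0,"rz":1.75,"fingers":28},{"dx":100,"dy":200,"dz":0,"rx":0,"ry":0,"rz":1.75,"fingers":28}]'; python3 -m pendant '[{"dx":54,"dy":108,"dz":0,"rx":0,"ry":0,"rz":1.70,"fingers":28},{"dx":54,"dy":108,"dz":0,"rx":0,"ry":0,"rz":1.70,"fingers":28},{"dx":54,"dy":108,"dz":0,"rx":0,"ry":0,"rz":1.70,"fingers":28},{"dx":54,"dy":108,"dz":0,"rx":0,"ry":0,"rz":1.70,"fingers":28},{"dx":54,"dy":108,"dz":0,"rx":0,"ry":0,"rz":1.70,"fingers":28},{"dx":54,"dy":108,"dz":0,"rx":0,"ry":0,"rz":1.70,"fingers":28},{"dx":54,"dy":108,"dz":0,"rx":0,"ry":0,"rz":1.70,"fingers":28},{"dx":54,"dy":108,"dz":0,"rx":0,"ry":0,"rz":1.70,"fingers":28},{"dx":54,"dy":108,"dz":0,"rx":0,"ry":0,"rz":1.70,"fingers":28},{"dx":54,"dy":108,"dz":0,"rx":0,"ry":0,"rz":1.70,"fingers":28},{"dx":54,"dy":108,"dz":0,"rx":0,"ry":0,"rz":1.70,"fingers":28},{"dx":54,"dy":108,"dz":0,"rx":0,"ry":0,"rz":1.70,"fingers":28},{"dx":54,"dy":108,"dz":0,"rx":0,"ry":0,"rz":1.70,"fingers":28},{"dx":54,"dy":108,"dz":0,"rx":0,"ry":0,"rz":1.70,"fingers":28},{"dx":54,"dy":108,"dz":0,"rx":0,"ry":0,"rz":1.70,"fingers":28}]'
python3 - <<'E'
from rel import *
s=ctrl.read_state(); R=np.array(s["tcp_rot"]); print(np.round(s["eef_pos"],4),np.degrees(np.arctan2(R[1,0],R[0,0])),s["joint_positions"][5])
E
```

```text
time: 13.35
eef_pos: [0.5451, -0.0614, 0.1544]
tcp_rot: [[-0.197, -0.98, -0.001], [-0.98, 0.197, 0.0], [-0.0, 0.001, -1.0]]
ft_force: [-1.2, 0.2, -4.9]
finger_gap: 0.0389
time: 14.85
eef_pos: [0.5995, 0.0465, 0.1551]
tcp_rot: [[0.998, -0.069, -0.0], [-0.069, -0.998, 0.0], [-0.0, -0.0, -1.0]]
ft_force: [-0.8, 0.8, -4.8]
finger_gap: 0.039
[0.5995 0.0465 0.1551] -3.9371521607854003 -3.130929064148291
```

The wrist joint is close to its limit (-3.131), so I'll keep this yaw, which is only 0.2° off. Lower to a hover and measure.

```bash
python3 -m pendant '[{"dx":1,"dy":0,"dz":-25,"rx":0,"ry":0,"rz":0,"fingers":28},{"dx":1,"dy":0,"dz":-50,"rx":0,"ry":0,"rz":0,"fingers":28},{"dx":1,"dy":0,"dz":-50,"rx":0,"ry":0,"rz":0,"fingers":28},{"dx":1,"dy":0,"dz":-50,"rx":0,"ry":0,"rz":0,"fingers":28},{"dx":1,"dy":0,"dz":-50,"rx":0,"ry":0,"rz":0,"fingers":28}]'
python3 - <<'E'
from rel import *
s=ctrl.read_state(); R=np.array(s["tcp_rot"]); e=s["eef_pos"]; print(np.round(e,4),np.degrees(np.arctan2(R[1,0],R[0,0])),s["joint_positions"][5]); print("TCP pan",e[:2]@u*1000,e[:2]@v*1000)
p=cam("scene"); L=loc(world(p)); d=p["color"].max(-1)<95
print("tee end",face(L,(630,680),(40,130),(94,128),d)); print("insT end",face(L,(645,690),(20,145),(62,71)))
q=topix(p,[.62,.1,.09])[0].astype(int); cv2.imwrite("pics/hov2.png",cv2.resize(p["color"][q[1]-65:q[1]+65,q[0]-80:q[0]+80],None,fx=4,fy=4,interpolation=cv2.INTER_CUBIC))
E
```

```text
time: 15.35
eef_pos: [0.6013, 0.0465, 0.1066]
tcp_rot: [[0.998, -0.067, 0.002], [-0.067, -0.998, -0.0], [0.002, -0.0, -1.0]]
ft_force: [-0.4, -0.4, -3.7]
finger_gap: 0.0391
[0.6013 0.0465 0.1066] -3.8325570959494466 -3.132644145803757
TCP pan 597.011184900226 85.16845047342633
tee end (np.int64(284), array([652.2,   4.4,  52.5, 116.2,  84.4,  81.7]))
insT end (np.int64(162), array([667.3,   6.3,  37. , 130.1,  83.5,  81.2]))
```

View pics/hov2.png

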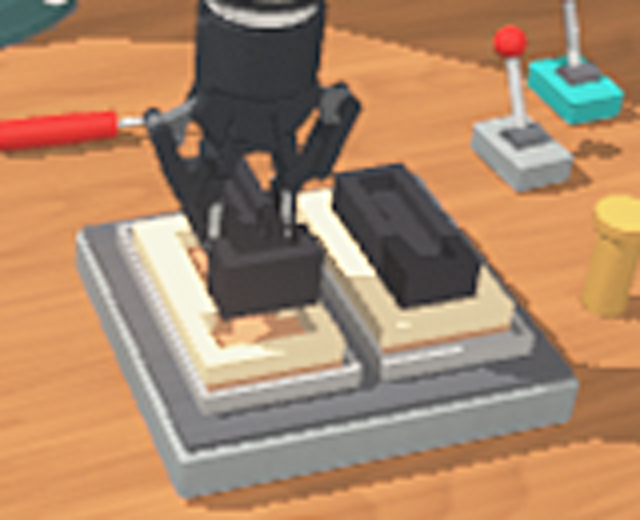

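The scene crop shows the T, head end forward, hovering over the T pocket at (265,270), with the bar seated flush beside it at (405,240). Measured offsets are under 1 mm, so I'll go down slowly.

```bash
python3 -m pendant '[{"dx":0,"dy":-0.4,"dz":-10,"rx":0,"ry":0,"rz":0,"fingers":28},{"dx":0,"dy":-0.4,"dz":-14,"rx":0,"ry":0,"rz":0,"fingers":28},{"dx":0,"dy":-0.4,"dz":-17,"rx":0,"ry":0,"rz":0,"fingers":28},{"dx":0,"dy":-0.4,"dz":-19,"rx":0,"ry":0,"rz":0,"fingers":28},{"dx":0,"dy":-0.4,"dz":-21,"rx":0,"ry":0,"rz":0,"fingers":28},{"dx":0,"dy":-0.4,"dz":-22,"rx":0,"ry":0,"rz":0,"fingers":28},{"dx":0,"dy":-0.4,"dz":-22,"rx":0,"ry":0,"rz":0,"fingers":28}]'
```

```text
time: 16.1
eef_pos: [0.6007, 0.0461, 0.0832]
tcp_rot: [[0.998, -0.066, 0.0], [-0.066, -0.998, -0.0], [0.0, 0.0, -1.0]]
ft_force: [1.4, 0.5, -5.0]
finger_gap: 0.039
```

Underside is at about 67 mm, inside the pocket, without vertical contact force. Continuing.

```bash
python3 -m pendant '[{"dx":0,"dy":0,"dz":-3,"rx":0,"ry":0,"rz":0,"fingers":28},{"dx":0,"dy":0,"dz":-6,"rx":0,"ry":0,"rz":0,"fingers":28},{"dx":0,"dy":0,"dz":-8,"rx":0,"ry":0,"rz":0,"fingers":28},{"dx":0,"dy":0,"dz":-10,"rx":0,"ry":0,"rz":0,"fingers":28},{"dx":0,"dy":0,"dz":-11,"rx":0,"ry":0,"rz":0,"fingers":28},{"dx":0,"dy":0,"dz":-11.5,"rx":0,"ry":0,"rz":0,"fingers":28}]'
```

```text
time: 16.7
eef_pos: [0.6008, 0.0461, 0.0723]
tcp_rot: [[0.998, -0.066, 0.001], [-0.066, -0.998, -0.0], [0.001, -0.0, -1.0]]
ft_force: [-1.6, -0.9, 9.5]
finger_gap: 0.0387
```

```bash
python3 -m pendant '[{"dx":0,"dy":0,"dz":0,"rx":0,"ry":0,"rz":0,"fingers":65},{"dx":0,"dy":0,"dz":0,"rx":0,"ry":0,"rz":0,"fingers":65},{"dx":0,"dy":0,"dz":0,"rx":0,"ry":0,"rz":0,"fingers":65},{"dx":0,"dy":0,"dz":0,"rx":0,"ry":0,"rz":0,"fingers":65},{"dx":0,"dy":0,"dz":20,"rx":0,"ry":0,"rz":0,"fingers":65},{"dx":0,"dy":0,"dz":60,"rx":0,"ry":0,"rz":0,"fingers":65},{"dx":0,"dy":0,"dz":100,"rx":0,"ry":0,"rz":0,"fingers":65},{"dx":0,"dy":0,"dz":100,"rx":0,"ry":0,"rz":0,"fingers":65}]'
python3 - <<'E'
from rel import *
s=ctrl.read_state(); print(np.round(s["eef_pos"],4),s["joint_positions"][5])
p=cam("scene"); W=world(p); L=loc(W); dark=p["color"].max(-1)<95
for nm,yc,h in (("bar",204.5,22),("tee",85,16)):
    m=dark&(L[...,0]>525)&(L[...,0]<655)&(abs(L[...,1]-yc)<h)&(L[...,2]>93)&(L[...,2]<110); t=L[m]
    print(nm,[(lo,np.median(t[(t[:,0]>lo)&(t[:,0]<lo+30)][:,2]).round(1)) for lo in (530,560,590,620)],[np.median(q[:,2]).round(1) for q in (t[t[:,1]<yc-h/2],t[t[:,1]>yc+h/2])])
# lever
P=dict(np.load("top1.npz"));
for n,p in (("scene",p),("top1",P)):
    W=world(p); c=p["color"].astype(int)
    red=(c[...,2]>130)&(c[...,1]<80)&(W[...,1]>.32)&(W[...,1]<.41)&(W[...,2]>.05)
    print(n,"red",red.sum(),W[red].mean(0).round(4),np.ptp(W[red],0).round(3))
    m,Q,r=fit(p,W,(.38,.52),(.31,.41),(.02,.036),.026); print("base top",np.round(r[0],1),np.round(r[1],1),r[2])
E
```

```text
time: 17.5
eef_pos: [0.6026, 0.046, 0.1768]
tcp_rot: [[0.998, -0.066, 0.007], [-0.066, -0.998, -0.0], [0.007, -0.0, -1.0]]
ft_force: [0.6, 0.1, -0.6]
finger_gap: 0.0652
[0.6026 0.046  0.1768] -3.133799032883858
bar [(530, np.float64(97.1)), (560, np.float64(97.4)), (590, np.float64(97.1)), (620, np.float64(97.1))] [np.float64(97.2), np.float64(97.2)]
tee [(530, np.float64(97.0)), (560, np.float64(97.7)), (590, np.float64(97.1)), (620, np.float64(97.8))] [np.float64(97.3), np.float64(97.2)]
scene red 42 [0.4192 0.3599 0.097 ] [0.018 0.018 0.017]
base top [457.6 361.3] [52.6 74.3] 89.91143798828125
top1 red 62 [0.4107 0.3622 0.1006] [0.023 0.019 0.045]
base top [449.2 365.6] [69.9 50.7] 2.061944007873535
```

Both moulds are level and at seated height. Next the grey switch's lever: knob at about (0.415, 0.361, 0.098), pivot near x = 0.45. With the fingers shut, I'll go to a point behind it on the robot's side.

```bash
python3 -m pendant '[{"dx":-231,"dy":315,"dz":20,"rx":0,"ry":0,"rz":0,"fingers":0},{"dx":-231,"dy":315,"dz":20,"rx":0,"ry":0,"rz":0,"fingers":0},{"dx":-231,"dy":315,"dz":20,"rx":0,"ry":0,"rz":0,"fingers":0},{"dx":-231,"dy":315,"dz":20,"rx":0,"ry":0,"rz":0,"fingers":0},{"dx":-231,"dy":315,"dz":20,"rx":0,"ry":0,"rz":0,"fingers":0},{"dx":-231,"dy":315,"dz":20,"rx":0,"ry":0,"rz":0,"fingers":0},{"dx":-231,"dy":315,"dz":20,"rx":0,"ry":0,"rz":0,"fingers":0},{"dx":-231,"dy":315,"dz":20,"rx":0,"ry":0,"rz":0,"fingers":0},{"dx":-231,"dy":315,"dz":20,"rx":0,"ry":0,"rz":0,"fingers":0},{"dx":-231,"dy":315,"dz":20,"rx":0,"ry":0,"rz":0,"fingers":0},{"dx":-231,"dy":315,"dz":20,"rx":0,"ry":0,"rz":0,"fingers":0},{"dx":-231,"dy":315,"dz":20,"rx":0,"ry":0,"rz":0,"fingers":0}]'
```

```text
time: 18.75
eef_pos: [0.3702, 0.3602, 0.1914]
tcp_rot: [[0.998, -0.068, -0.0], [-0.068, -0.998, -0.0], [-0.0, 0.0, -1.0]]
ft_force: [0.9, 0.9, 1.2]
finger_gap: -0.0
```

```bash
python3 -m pendant '[{"dx":-3,"dy":1,"dz":-45,"rx":0,"ry":0,"rz":0,"fingers":0},{"dx":-3,"dy":1,"dz":-85,"rx":0,"ry":0,"rz":0,"fingers":0},{"dx":-3,"dy":1,"dz":-111,"rx":0,"ry":0,"rz":0,"fingers":0},{"dx":-3,"dy":1,"dz":-111,"rx":0,"ry":0,"rz":0,"fingers":0},{"dx":10,"dy":1,"dz":-111,"rx":0,"ry":0,"rz":0,"fingers":0},{"dx":20,"dy":1,"dz":-111,"rx":0,"ry":0,"rz":0,"fingers":0},{"dx":30,"dy":1,"dz":-111,"rx":0,"ry":0,"rz":0,"fingers":0},{"dx":40,"dy":1,"dz":-111,"rx":0,"ry":0,"rz":0,"fingers":0},{"dx":50,"dy":1,"dz":-111,"rx":0,"ry":0,"rz":0,"fingers":0},{"dx":60,"dy":1,"dz":-111,"rx":0,"ry":0,"rz":0,"fingers":0},{"dx":70,"dy":1,"dz":-111,"rx":0,"ry":0,"rz":0,"fingers":0},{"dx":80,"dy":1,"dz":-111,"rx":0,"ry":0,"rz":0,"fingers":0},{"dx":90,"dy":1,"dz":-111,"rx":0,"ry":0,"rz":0,"fingers":0},{"dx":90,"dy":1,"dz":-111,"rx":0,"ry":0,"rz":0,"fingers":0}]'
```

```text
time: 20.15
eef_pos: [0.4609, 0.3621, 0.0806]
tcp_rot: [[0.998, -0.067, 0.001], [-0.067, -0.998, 0.0], [0.001, -0.0, -1.0]]
ft_force: [0.2, 0.7, 0.3]
finger_gap: -0.0001
```

```bash
python3 -m pendant '[{"dx":4,"dy":0,"dz":0,"rx":0,"ry":0,"rz":0,"fingers":0},{"dx":8,"dy":0,"dz":0,"rx":0,"ry":0,"rz":0,"fingers":0},{"dx":10,"dy":0,"dz":0,"rx":0,"ry":0,"rz":0,"fingers":0},{"dx":12,"dy":0,"dz":0,"rx":0,"ry":0,"rz":0,"fingers":0}]'
python3 - <<'E'
from rel import *
p=cam("scene"); W=world(p); c=p["color"].astype(int)
red=(c[...,2]>130)&(c[...,1]<80)&(W[...,1]>.32)&(W[...,1]<.41)&(W[...,2]>.05)
print("red",red.sum(),W[red].mean(0).round(4))
q=topix(p,[.46,.38,.07])[0].astype(int); cv2.imwrite("pics/lev2.png",cv2.resize(p["color"][q[1]-60:q[1]+40,q[0]-60:q[0]+60],None,fx=5,fy=5,interpolation=cv2.INTER_CUBIC))
E
```

```text
time: 20.55
eef_pos: [0.4658, 0.3618, 0.0801]
tcp_rot: [[0.998, -0.064, -0.01], [-0.064, -0.998, -0.0], [-0.01, 0.001, -1.0]]
ft_force: [-39.5, 2.4, 19.0]
finger_gap: 0.0002
red 49 [0.4958 0.3623 0.0978]
```

View pics/lev2.png

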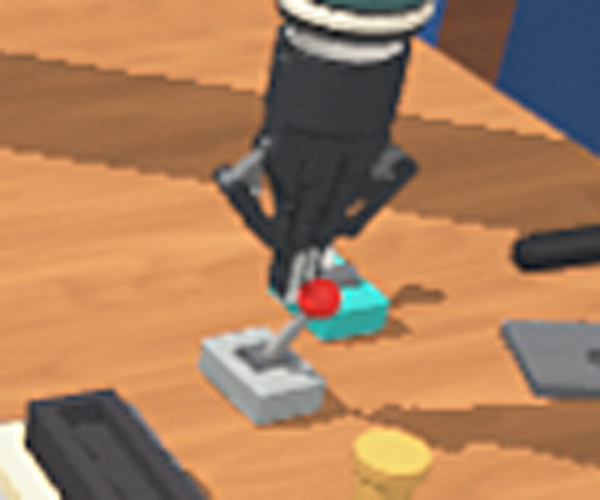

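The lever is leaning away against its stop. The force rose to 40 N and the tip moved 77 mm, which matches 2·80·sin 0.5. Backing off and rising.

```bash
python3 -m pendant '[{"dx":-15,"dy":0,"dz":0,"rx":0,"ry":0,"rz":0,"fingers":0},{"dx":-50,"dy":0,"dz":0,"rx":0,"ry":0,"rz":0,"fingers":0},{"dx":-80,"dy":0,"dz":20,"rx":0,"ry":0,"rz":0,"fingers":0},{"dx":-80,"dy":0,"dz":70,"rx":0,"ry":0,"rz":0,"fingers":0},{"dx":-80,"dy":0,"dz":120,"rx":0,"ry":0,"rz":0,"fingers":0},{"dx":-80,"dy":0,"dz":150,"rx":0,"ry":0,"rz":0,"fingers":0},{"dx":-80,"dy":0,"dz":150,"rx":0,"ry":0,"rz":0,"fingers":0},{"dx":-80,"dy":0,"dz":150,"rx":0,"ry":0,"rz":0,"fingers":0}]'
python3 - <<'E'
from rel import *
p=cam("scene"); W=world(p); c=p["color"].astype(int); L=loc(W)
red=(c[...,2]>130)&(c[...,1]<80)&(W[...,1]>.32)&(W[...,1]<.41)&(W[...,2]>.05); print("red",W[red].mean(0).round(4))
for l in ["round_mould","pliers","brass_stamp"]: print(l,[tow(p,r["xyz"]).round(3) for r in ctrl.spot_in(l,p)[:1]])
cv2.imwrite("pics/end.png",p["color"])
E
```

```text
time: 21.4
eef_pos: [0.3917, 0.3623, 0.2312]
tcp_rot: [[0.998, -0.066, 0.001], [-0.066, -0.998, 0.001], [0.001, -0.001, -1.0]]
ft_force: [-0.2, 0.9, -0.6]
finger_gap: -0.0
red [0.4958 0.3628 0.0975]
round_mould [array([ 0.562, -0.423,  0.026])]
pliers [array([ 0.408, -0.406,  0.011])]
brass_stamp [array([0.636, 0.316, 0.054])]
```

View pics/end.png

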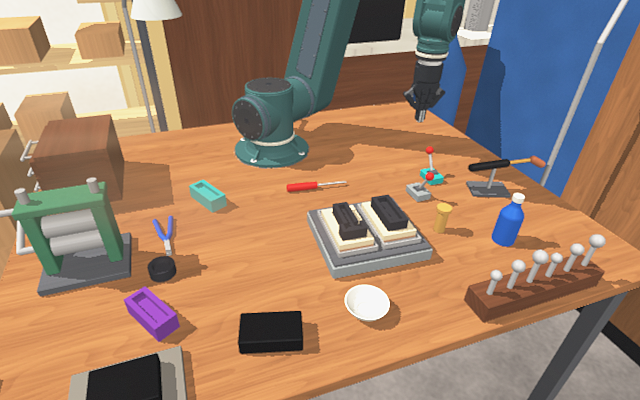

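The final view shows both moulds seated at (350,222) and (388,213), and the grey switch's lever thrown at (428,180). The bystanders are where they were and the arm is clear.

```bash
python3 -c "
from bench import ctrl; print(ctrl.sign_off())"
```

```text
the job is handed in; nothing more can be done
None
```

Both graphite moulds are in their matching pockets and released, the red lever is thrown fully away from the robot, and I handed the job in at about 21.5 s.

- **Moulds:** each met the pocket floor within about 0.1 mm of the height I expected. After release their tops measured level to within about 1 mm at 97–98 mm, against 98 mm nominal. I did not press them down separately after letting go.
- **Lever:** its tip moved 77 mm onto the stop, which matches the full 1.0 rad, and stayed there after I backed off. The wrist force read about 44 N with the shut fingers against the stop (39.5 N of it along the push), under the 120 N wrist limit. The 40 N limit is for the arm and gripper body, which should have been clear of the lever.
- **Bystanders:** the round mould, pliers and stamp read within 4 mm of their first positions, which is the detector's own error. The look-alikes show no change in the final picture.
- **Close margin:** while placing the T, the last joint ran at -3.134 rad, just inside its -3.14 limit in every reading I took.
- **Other:** my first move command was refused because some fields were missing from its rows, and nothing moved. No other check failed or disagreed.

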